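# Load a ceramic spacer over the lip of a latching nest

## Robot

A 6-joint arm with a two-finger parallel gripper is mounted at the origin on the work surface. World frame = base frame: x ahead of the robot, y to its left, z up, the work surface at z = 0. Lengths are in m, angles in degrees, forces in N, time in s.
With the tool pointing down it reaches from about 0.35 to 0.95 m from the base axis. Payload 17.4 kg.
Tool frame: the origin (TCP) lies between the finger pads; the fingertips stand 14 mm ahead of it and the grasp point (between the pads) lies 5 mm behind it; z points along the fingers, y is the direction in which the jaws open and shut (so a half turn about z gives the same grasp; the last joint's range is limited). The gripper opens to 93 mm and grips with 3 to 60 N. Pads are 15 mm wide; open, the fingers measure 128 mm over their backs; the gripper's body (75 mm by 188 mm) begins 65 mm behind the grasp point.
Start: joints at [68.595, 6.646, 82.598, -0, 90.757, -2.166], TCP at [0.222, 0.637, 0.233] pointing down, gripper open.
Joint ranges: [-162.19, 162.19], [-47.58, 125.68], [4.15, 143.07], [-65.23, 245.23], [0.69, 171.88], [-170.13, 170.13]. Speed limits (degrees/s): [108.29, 108.29, 127.2, 180, 180, 180].

## Interface

Orientations are given as a 3x3 rotation matrix whose columns are the frame's x, y, z axes.
In Python, from station import ctrl, optics, job gives the robot as it stands.
- The arm moves only by the tool servo_tool, never from a script. Its argument "moves" is a list of rows, each an object of numbers: "wx", "wy", "wz": the turn, a rotation vector about the tool's x, y, z in rad; "dx", "dy", "dz": the shift along the tool's x, y, z in mm; "fingers": the opening, from 0 (shut) to 1 (fully open). A call has 1 to 10 rows; each row is the pose to reach, as a shift and turn from the pose commanded when the call began, along the tool's axes at that moment; what a row does not reach only later rows make up. A row lasts 1/8 s, in which the tool goes at most 62.5 mm and 10.7 degrees, less where a joint would pass 70% of its speed; a pose out of reach is approached as far as the arm can. A call with a gripper value outside its range is refused whole. The fingers move at their own pace and stop on an object; "newtons" is the grip in N (left out, the last holds). Time passes only in rows, so rows that repeat a pose let the fingers close. It gives the time, the measured TCP pose, the force and the opening at its end, in the units of the state.
- ctrl.observe(): the state, without advancing time (a new reading comes with each control period).
- optics.capture(name): name is "scene" or "top" or "wrist"; returns the picture (480x640x3 uint8, red, green, blue); there is no depth.
- optics.calibration(name): a dict with "mtx" (3x3 intrinsics, pixels), "eye" and "orientation" of the camera in the world; the wrist camera has in their place "T_tool_cam" (4x4, takes a point from camera to tool coordinates, whose origin is the TCP and whose axes are the flange's). Camera axes: x right, y up, looking along -z (the intrinsics and any distortion apply to the point x, -y, -z); pixel columns grow to the right and rows downward; lengths in m; the calibration is good to about 2 mm. A picture is of the moment at which its call begins: read the wrist's pose just before it. calibration takes no time and is no camera call.
- job.sign_off(): hands the job in, once; it reports no verdict.
The state is a dict: "t": time; "qpos": joint angles; "qd": joint speeds; "effort": joint torques, N m; "position": TCP position; "tcp_rot": TCP orientation; "wrist_force": force on the tool from outside, world axes, zero at the start; "torque": the same for the moment, N m; "finger_gap": finger opening in m.
Only numpy, scipy, OpenCV 4.12 (cv2) and the standard library are available. Lean on these libraries where they do the work, as an engineer would, in place of code of your own. Each camera call takes 0.05 s, during which the arm holds its last target. There are 200 camera calls.

## Task

Load the cream ceramic spacer into the blue nest without lifting it off: push it, letting the side fence guide it square, over the raised lip so that it drops flat into the pocket, nose under the two hold-downs, and keep pushing until it bears on the end stop; hold it there with a steady push of about 8 N for a good half second, so that it is truly seated. Then swing the latch over its back, all the way to its stop, and let go. The ceramic chips, so feel your way and never push it with more than 12 N; leave the other things where they are.

Things in the scene. Friction and masses are not known exactly. Their poses are not given: they have to be found in the camera images.
- nest: Blue anodised loading nest, a fixed plate 195 x 122 x 20 mm (x -105 to 90, y -46 to 76) flat on the table at some yaw. Origin: on the table, below the pocket-side edge of the lip, on the pocket's centre line. x is the loading direction (apron, lip, pocket, end stop), z up. Apron (loading land): x -105 to -12, surface at z 22; it has a fence only on its -y side.
- lip (a point): Raised lip across the path, a bright steel wear strip: this point is the middle of its pocket-side top edge (nest x 0, y 0, z 25 mm). Nest frame, mm: a ramp rises from z 22 at x -12 to z 25 at x -4, flat crest at z 25 from x -4 to 0, then a sheer drop to the pocket floor at z 20.
- pocket (a point): Middle of the pocket floor where the centre of the seated spacer belongs (nest x 34, y 0, z 20 mm). Pocket: x 0 to 64, y -25.5 (the fence's face) to 28 (opposite wall, top z 30, x 4 to 84, with a flared mouth towards the apron opening to y 37 at x -17).
- fence (a point): On the top inner edge of the side fence, beside the apron (nest x -50, y -25.5, z 30 mm): one straight bright aluminium bar along x over apron, lip and pocket; inner face at nest y -25.5, top at z 30 (screw heads to z 32).
- hold_downs (a point): Lower front edge, midway between the two steel hold-downs that overhang the far end of the pocket (nest x 57, y 1, z 34.5 mm). They are 12 mm wide, at y -13 and y 15, from z 34.5 to 39; the spacer's two arms slide under them.
- end_stop: Fixed steel block at the far end of the pocket, its face square to the nest's x axis. Origin: on the table below the middle of that face (nest x 64, y 0). Face from z 20 to 34.5 mm, y -22 to 24. Axes as the nest's.
- spacer: Cream ceramic U, loose, 60 x 50 x 12 mm, about 95 g. Origin: centre of that envelope, half-way up. x runs from the solid back (x -30 to -10, 50 wide) to the nose (two arms 13 wide, to x 30). Slides at 1 to 3 N. Starts flat on the apron, clear of the fence, up to 0.3 rad askew. Nest z of its top: 34 on the apron, 37 on the lip, 32 in the pocket. Home: back at nest x 4; the back drops off the lip 4 mm before that.
- latch (a joint): Flat steel latch bar, reaching 45 mm from its pivot, 12 wide, z 33.5 to 38.5 mm. 0: wide open, pointing 0.35 rad to +y of the nest's x axis; grows clockwise from above to its stop at 1.92 rad, pointing to the nest's -y across the spacer's back, 1.5 mm above it. Starts at 0 to 0.35, stays where left, takes 2 to 3 N at the pin. A spacer still up on the lip blocks it.
- latch_pivot (a point): Axis of the latch's upright pivot, on top of the bar (nest x 13, y 41, z 38.5 mm), in the pocket wall opposite the fence; bolt head on top to z 42.5.
- latch_pin (a point): Half-way up the latch's black upright pin, on its axis: 12 mm diameter, from z 38.5 to 64 mm (this point at 51.5), 34 mm from the pivot, moving with the latch; can be pushed with a fingertip or pinched from above.
- spare_spacer: Bystander: a second, identical cream spacer lying flat on the table; leave alone. Origin at its centre, half-way up.
- housing: Bystander: white finned housing, 140 x 110 x 44 mm, on the table. Origin: centre of its underside.
- spindle: Bystander: stepped steel spindle standing on the table, foot 60 mm across, 110 mm high. Origin: centre of its underside.
- gauge_stand: Bystander: green gauge stand, round base 120 mm across, upright 175 mm high. Origin: centre of its underside.
There are look-alikes about, which are no part of the job. There is more than one size of the nest; the job needs the smaller. What is shaped like the spacer but pink is not meant.

How it is judged (in metres and radians):
On the way, in this order (a step that is already met when the one before it is completed fails the run):
1. the spacer lies flat in the pocket and is held on the end stop by a steady push of over 5 N, the latch not yet over it (x of spacer in the frame of nest between 0.0325 and 0.0355 m and y of spacer in the frame of nest between -0.003 and 0.005 m and z of spacer in the frame of nest below 0.0275 m and angle between spacer's own z axis and vertical below 0.035 rad and angle between the x axis of spacer and the x axis of nest, either way round below 0.09 rad and contact force between spacer and end_stop above 5 N and value of joint latch below 0.9 rad), for 0.3 s.
2. the latch is turned over the spacer's back to its stop (x of spacer in the frame of nest between 0.0325 and 0.0355 m and y of spacer in the frame of nest between -0.003 and 0.005 m and z of spacer in the frame of nest below 0.0275 m and angle between spacer's own z axis and vertical below 0.035 rad and angle between the x axis of spacer and the x axis of nest, either way round below 0.09 rad and value of joint latch above 1.75 rad), for 0.2 s.
At the end, for the whole second after the job is handed in: The spacer rests flat in the pocket (tilt under 2 degrees, dropped to the pocket floor, within about 5 degrees of square), its nose within 1.5 mm of the end stop, and the latch is turned to within 0.17 rad of its closed stop (all of step 2 and linear speed of spacer below 0.01 m/s); the robot touches nothing.
It fails at once if the spacer is lifted off the nest (its centre over 20 mm above its height on the apron) (z of spacer in the frame of nest above 0.048 m).
It fails at once if the spacer is pushed with over 17 N (contact force between the fingers and spacer above 17 N).
It fails at once if the spacer is driven into the end stop with over 17 N (contact force between spacer and end_stop above 17 N).
It fails at once if the fingers bear on the nest or latch with over 40 N (contact force between the fingers and nest above 40 N).
It fails at once if another thing is moved by over 15 mm (distance of any of spare_spacer, housing, spindle, gauge_stand from where it was at the start of the episode above 0.015 m).
It also fails if it takes over 72 s, if anything falls off the work surface, if the arm or the gripper's body presses on something with over 40 N, if the wrist force passes 120 N, or if a joint passes its speed limit or range.

## Working session

There is one attempt and no reset: what is moved stays moved. The work goes in short steps, Python scripts to look and compute and a tool call to move; the robot and the scene stay as the last step left them, time stands still between calls to the robot, and variables do not carry over. Pictures are saved under pics/ and viewed, about 8 in all and at most 12, crops included, and the job is handed in when it is done.

Besides the shell and the picture viewer there is one more tool, called after ">>>" as name([rows], argument=value, ...), one row to a line, values as JSON. servo_tool: Moves the arm, as the interface text tells. Its arguments: {"type":"object","properties":{"moves":{"type":"array","items":{"type":"object","properties":{"wx":{"type":"number"},"wy":{"type":"number"},"wz":{"type":"number"},"dx":{"type":"number"},"dy":{"type":"number"},"dz":{"type":"number"},"fingers":{"type":"number"}}}},"newtons":{"type":"number"}},"required":["moves"]}

```bash
ls; mkdir -p pics; python3 - <<'E'
from station import ctrl, optics, job
import cv2
s=ctrl.observe();print(s)
for n in("scene","top"):
    cv2.imwrite(f"pics/{n}0.png",optics.capture(n)[:,:,::-1]); print(n,optics.calibration(n))
print(optics.calibration("wrist"))
E
```

```text
pics
{'t': 0.0, 'qpos': array([ 6.85937926e+01,  6.67375362e+00,  8.26345264e+01,  5.91398491e-04,
        9.07571971e+01, -2.16619696e+00]), 'qd': array([-0.04681885,  0.05776234, -0.00523445,  0.09042035, -0.10928195,
       -0.02751202]), 'effort': array([-4.60870706e-04, -7.21242714e+01, -6.22619462e+01,  7.78938504e-02,
        2.37055676e-02, -8.91818536e-05]), 'position': array([0.22237255, 0.63712242, 0.23192276]), 'tcp_rot': array([[-9.44146520e-01,  3.29525670e-01, -4.26702265e-04],
       [ 3.29525942e-01,  9.44145926e-01, -1.06019041e-03],
       [ 5.35092499e-05, -1.14158455e-03, -9.99999347e-01]]), 'wrist_force': array([-0.17010051, -0.40816554, -0.3622118 ]), 'torque': array([-3.72562987e-02,  8.94248531e-05,  2.83326434e-03]), 'finger_gap': 0.09292012164672325}
scene {'mtx': array([[596.43138099,   0.        , 312.94980336],
       [  0.        , 596.43138099, 237.71932886],
       [  0.        ,   0.        ,   1.        ]]), 'eye': array([ 1.33879047, -0.44572357,  0.89325452]), 'orientation': array([[ 0.51552541, -0.56659492,  0.64280926],
       [ 0.85682633,  0.3
[... 271 characters left out ...]
50997, 0.96035702]), 'orientation': array([[ 0.02504007,  0.98271186, -0.18344045],
       [-0.99967783,  0.02385285, -0.00867595],
       [-0.00415038,  0.1835986 ,  0.98299254]])}
{'mtx': array([[380.23397536,   0.        , 324.16565609],
       [  0.        , 380.23397536, 235.60182493],
       [  0.        ,   0.        ,   1.        ]]), 'T_tool_cam': array([[-7.48720606e-04,  9.53304361e-01,  3.02010321e-01,
         8.49516529e-02],
       [ 9.99999695e-01,  6.46368318e-04,  4.38841430e-04,
         1.28778333e-03],
       [ 2.23139546e-04,  3.02010557e-01, -9.53304554e-01,
        -1.51960699e-01],
       [ 0.00000000e+00,  0.00000000e+00,  0.00000000e+00,
         1.00000000e+00]])}
```

View pics/scene0.png

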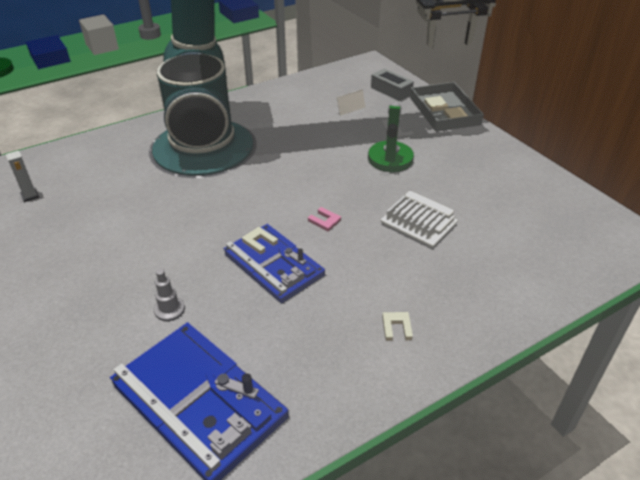

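View pics/top0.png

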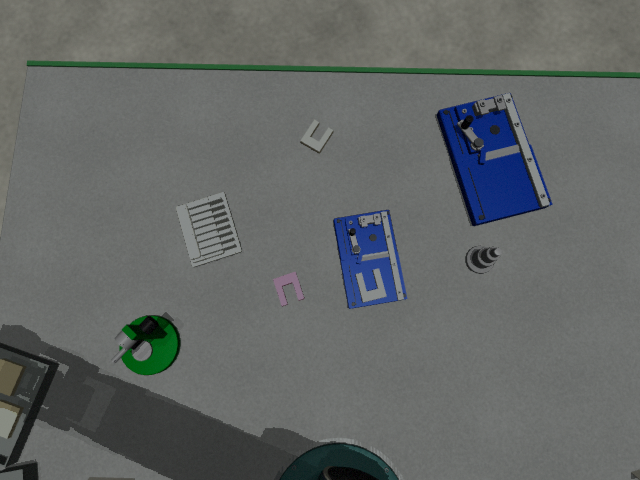

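Top view: the small nest is at (370,258) with a cream U on its apron at (370,287). The large nest at (495,158) is the look-alike. The cream U at (317,136) on the bare table is the spare, and the pink U at (289,288) is not meant. So the job is the small nest and the U on it, which the wrist view should confirm.

```bash
cat > h.py <<'E'
import numpy as np, cv2
from station import ctrl, optics, job
def cam(name, s=None):
    c=optics.calibration(name)
    if 'eye' in c: return np.array(c['mtx']),np.array(c['orientation']),np.array(c['eye'])
    T=np.array(c['T_tool_cam']); R=np.array(s['tcp_rot'])
    return np.array(c['mtx']),R@T[:3,:3],np.array(s['position'])+R@T[:3,3]
def rays(C,uv):
    K,R,e=C; uv=np.atleast_2d(uv).astype(float)
    d=np.c_[(uv-K[[0,1],[2,2]])/K[0,0],np.ones(len(uv))]*[1,-1,-1]
    return e,d@R.T
def plane(C,uv,z):
    e,d=rays(C,uv); return e+d*((z-e[2])/d[:,2])[:,None]
def proj(C,P):
    K,R,e=C; p=((np.atleast_2d(P)-e)@R)*[1,-1,-1]; p=p@K.T; return p[:,:2]/p[:,2:]
def tri(Cs,uvs):
    A=np.zeros((3,3));b=np.zeros(3)
    for C,uv in zip(Cs,uvs):
        e,d=rays(C,uv);d=d[0]/np.linalg.norm(d[0]);M=np.eye(3)-np.outer(d,d);A+=M;b+=M@e
    return np.linalg.solve(A,b)
def fr(o,yaw):
    c,s=np.cos(yaw),np.sin(yaw); return np.array([[c,-s,0],[s,c,0],[0,0,1]])
E
python3 - <<'E'
from h import *
C=cam("top")
print(plane(C,[[334,217],[389,210],[406,298],[348,307]],.02).round(4))
print(plane(C,[[359,278],[383,299],[370,287],[352,232],[402,297],[386,212]],.03).round(4))
E
```

```text
[[ 0.595   0.0216  0.02  ]
 [ 0.6134 -0.0964  0.02  ]
 [ 0.4258 -0.1313  0.02  ]
 [ 0.4043 -0.0113  0.02  ]]
[[ 0.4639 -0.0327  0.03  ]
 [ 0.4218 -0.0824  0.03  ]
 [ 0.4458 -0.0556  0.03  ]
 [ 0.5609 -0.0169  0.03  ]
 [ 0.4269 -0.1213  0.03  ]
 [ 0.6061 -0.0886  0.03  ]]
```

>>> servo_tool([
  {"dx": -52, "dy": -54, "wz": 0.16},
  {"dx": -105, "dy": -109, "wz": 0.32},
  {"dx": -157, "dy": -163, "wz": 0.5},
  {"dx": -209, "dy": -217, "wz": 0.68},
  {"dx": -262, "dy": -272, "wz": 0.86},
  {"dx": -314, "dy": -326, "wz": 1.04},
  {"dx": -366, "dy": -380, "wz": 1.22},
  {"dx": -419, "dy": -435, "wz": 1.4},
  {"dx": -471, "dy": -489, "wz": 1.58},
  {"dx": -523, "dy": -543, "wz": 1.76},
])

```text
$.moves[0]: bad value
```

>>> servo_tool([
  {"dx": -40, "dy": -42, "dz": 0, "wx": 0, "wy": 0, "wz": 0.16, "fingers": 1},
  {"dx": -80, "dy": -84, "dz": 0, "wx": 0, "wy": 0, "wz": 0.34, "fingers": 1},
  {"dx": -120, "dy": -126, "dz": 0, "wx": 0, "wy": 0, "wz": 0.52, "fingers": 1},
  {"dx": -160, "dy": -168, "dz": 0, "wx": 0, "wy": 0, "wz": 0.7, "fingers": 1},
  {"dx": -200, "dy": -210, "dz": 0, "wx": 0, "wy": 0, "wz": 0.88, "fingers": 1},
  {"dx": -240, "dy": -252, "dz": 0, "wx": 0, "wy": 0, "wz": 1.06, "fingers": 1},
  {"dx": -280, "dy": -294, "dz": 0, "wx": 0, "wy": 0, "wz": 1.24, "fingers": 1},
  {"dx": -320, "dy": -336, "dz": 0, "wx": 0, "wy": 0, "wz": 1.42, "fingers": 1},
  {"dx": -360, "dy": -378, "dz": 0, "wx": 0, "wy": 0, "wz": 1.6, "fingers": 1},
  {"dx": -400, "dy": -420, "dz": 0, "wx": 0, "wy": 0, "wz": 1.78, "fingers": 1},
], newtons=20)

```text
t: 1.35
position: [0.462, 0.1071, 0.2326]
tcp_rot: [[0.523, 0.852, 0.0], [0.852, -0.523, 0.0], [0.0, 0.0, -1.0]]
wrist_force: [1.3, 0.6, -0.6]
finger_gap: 0.093
```

>>> servo_tool([
  {"dx": -20, "dy": 32, "dz": 16, "wx": 0, "wy": 0, "wz": 0.17, "fingers": 0},
  {"dx": -40, "dy": 64, "dz": 32, "wx": 0, "wy": 0, "wz": 0.34, "fingers": 0},
  {"dx": -60, "dy": 96, "dz": 50, "wx": 0, "wy": 0, "wz": 0.51, "fingers": 0},
  {"dx": -80, "dy": 128, "dz": 68, "wx": 0, "wy": 0, "wz": 0.68, "fingers": 0},
  {"dx": -93, "dy": 146, "dz": 83, "wx": 0, "wy": 0, "wz": 0.836, "fingers": 0},
  {"dx": -93, "dy": 146, "dz": 83, "wx": 0, "wy": 0, "wz": 0.836, "fingers": 0},
  {"dx": -93, "dy": 146, "dz": 83, "wx": 0, "wy": 0, "wz": 0.836, "fingers": 0},
])

```text
t: 2.22
position: [0.5382, -0.0458, 0.1501]
tcp_rot: [[0.981, 0.192, 0.0], [0.192, -0.981, 0.0], [0.0, -0.0, -1.0]]
wrist_force: [-0.4, 0.7, 1.0]
finger_gap: 0.0275
```

```bash
python3 - <<'E'
from h import *
s=ctrl.observe();im=optics.capture("wrist");print(s['position'],s['wrist_force'],s['finger_gap'])
np.savez("w1.npz",im=im,position=s['position'],tcp_rot=s['tcp_rot']);cv2.imwrite("pics/w1.png",im[:,:,::-1])
E
```

```text
[ 0.5382174  -0.04578952  0.15007771] [-0.39987979  0.68124474  0.95921807] 0.027476201050966858
```

View pics/w1.png

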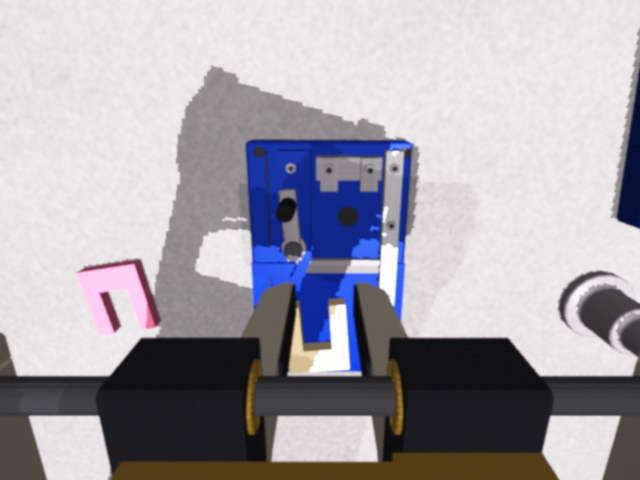

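Wrist view: pink U at (118,300) is off. The small nest has its lip strip at about row 266 (305–380), fence bar at column 393, hold-downs at (329,185) and (370,185), and pin at (286,210). The cream U is at (320,340), behind the fingers. I'll back off for a clear second view.

>>> servo_tool([
  {"dx": -45, "dy": 0, "dz": 0, "wx": 0, "wy": 0, "wz": 0, "fingers": 0},
  {"dx": -95, "dy": 0, "dz": 0, "wx": 0, "wy": 0, "wz": 0, "fingers": 0},
  {"dx": -95, "dy": 0, "dz": 0, "wx": 0, "wy": 0, "wz": 0, "fingers": 0},
  {"dx": -95, "dy": 0, "dz": 0, "wx": 0, "wy": 0, "wz": 0, "fingers": 0},
])

```text
t: 2.78
position: [0.4456, -0.0637, 0.1506]
tcp_rot: [[0.982, 0.19, 0.002], [0.19, -0.982, -0.0], [0.002, 0.001, -1.0]]
wrist_force: [-1.3, -0.4, 0.5]
finger_gap: 0.0006
```

```bash
python3 - <<'E'
from h import *
s=ctrl.observe();im=optics.capture("wrist");print(s['position'],s['wrist_force'],s['finger_gap'])
np.savez("w2.npz",im=im,position=s['position'],tcp_rot=s['tcp_rot'])
a=cv2.resize(im[20:320,220:440],None,fx=2,fy=2,interpolation=cv2.INTER_CUBIC)
w1=np.load("w1.npz")['im'];b=cv2.resize(w1[120:290,230:420],None,fx=1.9,fy=1.9,interpolation=cv2.INTER_CUBIC)
o=np.zeros((600,800,3),np.uint8);o[:,:440]=a;o[:b.shape[0],440:440+b.shape[1]]=b[:,:360]
cv2.imwrite("pics/w2.png",o[:,:,::-1])
E
```

```text
[ 0.44557775 -0.06371421  0.15057244] [-1.281668   -0.40729584  0.48458659] 0.0005919789386438453
```

View pics/w2.png

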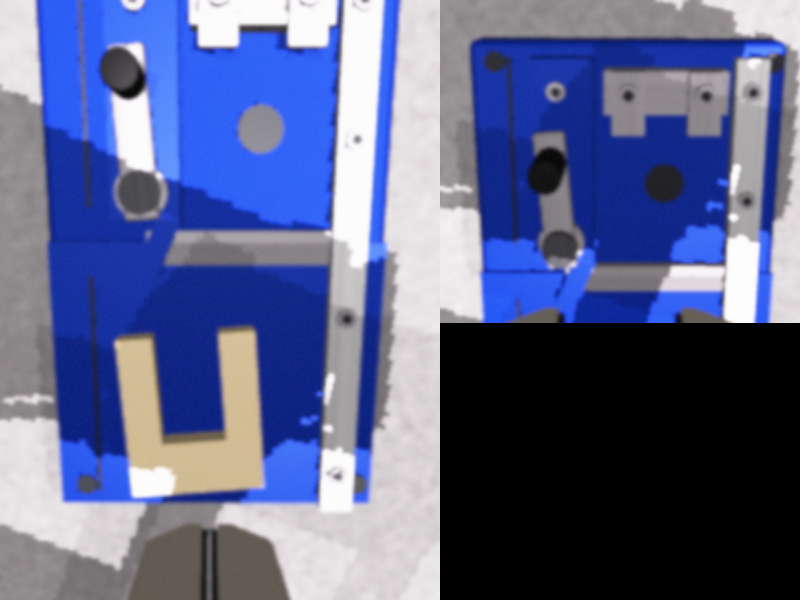

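The enlarged crop confirms that the cream U is on the small nest's apron, slightly askew and clear of the fence. Crop pixels: nose (116,341)–(255,328), back (131,497)–(264,487), lip edge at row 231 and pin at (122,72).

```bash
cat >> h.py <<'E'
def load(f):
    d=np.load(f); return cam("wrist",d)
def fit(P,Q): # nest mm->world m
    P=np.array(P)/1e3;Q=np.array(Q);p=P.mean(0);q=Q.mean(0);H=(P-p).T@(Q-q)
    a=np.arctan2(H[0,1]-H[1,0],H[0,0]+H[1,1]);R=fr(0,a)[:2,:2];return R,q-R@p,a
E
python3 - <<'E'
from h import *
A=load("w1.npz");B=load("w2.npz");T=cam("top")
c2=lambda x,y:(x/2+220,y/2+20)
c1=lambda x,y:((x-440)/1.9+230,y/1.9+120)
# height checks by two views
print("pivot",tri([A,B],[c1(560,245),c2(140,191)]).round(4))
print("lipR",tri([A,B],[c1(724,265),c2(329,231)]).round(4))
print("lipL",tri([A,B],[c1(598,265),c2(177,231)]).round(4))
print("hole",tri([A,B],[c1(664,183),c2(260,129)]).round(4))
print("fence screw",tri([A,B],[c1(747,201),c2(357,139)]).round(4))
pts=[((-105,76),B,c2(63,501),.020),((-105,-46),B,c2(369,501),.020),((90,76),A,c1(472,42),.02),((90,-46),A,c1(786,42),.02),((13,41),B,c2(140,191),.0425),((13,41),A,c1(560,245),.0425),((0,-25.5),B,c2(329,231),.025),((0,-25.5),A,c1(724,265),.025)]
Q=[plane(C,uv,z)[0,:2] for _,C,uv,z in pts]
R,t,a=fit([p[0] for p in pts],Q);print("nest",t.round(4),np.degrees(a))
for p,q in zip(pts,Q):print(p[0],((R.T@(q-t))*1e3).round(1))
S=np.array([c2(*p) for p in [(116,341),(155,337),(218,330),(255,328),(264,487),(131,497)]])
w=plane(B,S,.034)[:,:2];n=(w-t)@R*1e3;print("spacer corners nest",n.round(1).tolist())
R2,t2,a2=fit([(30,25),(30,12),(30,-12),(30,-25),(-30,-25),(-30,25)],w)
print("spacer centre nest",(R.T@(t2-t)*1e3).round(1),"yaw rel",a2-a)
print("res",(((w-t2)@R2)*1e3).round(1).tolist())
print("pin", (R.T@(tri([A,B],[c1(553,158),c2(117,61)])[:2]-t)*1e3).round(1))
np.savez("nest.npz",R=R,t=t,a=a)
s=ctrl.observe();print("tcp nest",R.T@(s['position'][:2]-t)*1e3,"toolyaw",np.degrees(np.arctan2(s['tcp_rot'][1,0],s['tcp_rot'][0,0])))
# cross-check top cam
print((plane(T,[[317.,136]],.012)))
print("top nest corner px",proj(T,[[*(R@np.array(p)/1e3+t),.02] for p in [(-105,76),(-105,-46),(90,76),(90,-46)]]).round(0).tolist())
E
```

```text
pivot [ 0.5245 -0.0239  0.037 ]
lipR [ 0.5237 -0.0914  0.0232]
lipL [ 0.5137 -0.0392  0.0237]
hole [ 0.5524 -0.0602  0.0199]
fence screw [ 0.5545 -0.092   0.032 ]
nest [ 0.5192 -0.0668] 10.768194913458375
(-105, 76) [-105.6   76.2]
(-105, -46) [-105.3  -46.6]
(90, 76) [88.8 74.4]
(90, -46) [ 89.3 -44.9]
(13, 41) [13.2 40.5]
(13, 41) [15.2 40.8]
(0, -25.5) [ -0.1 -24.5]
(0, -25.5) [  0.5 -24.9]
spacer corners nest [[-37.9, 51.0], [-36.4, 37.1], [-33.9, 14.6], [-33.1, 1.5], [-93.8, -3.2], [-98.0, 47.3]]
spacer centre nest [-65.5  24. ] yaw rel 0.07532788117563372
res [[29.5, 24.9], [29.9, 10.9], [30.8, -11.7], [30.6, -24.9], [-30.2, -25.0], [-30.6, 25.8]]
pin [50.6 43.9]
tcp nest [-71.66558138  16.69426747] toolyaw 10.954858898176797
[[0.78284572 0.06340741 0.012     ]]
top nest corner px [[348.0, 308.0], [406.0, 299.0], [333.0, 218.0], [388.0, 209.0]]
```

Heights agree to about 1.5 mm. The nest is at (0.519, -0.067), yaw 10.8°. The spacer centre is at nest (-65, 24), yaw 0.075. First I'll press it gently to the fence from the +y side.

>>> servo_tool([
  {"dx": 4, "dy": -40, "dz": 0, "wx": 0, "wy": 0, "wz": 0, "fingers": 0},
  {"dx": 8, "dy": -62, "dz": 0, "wx": 0, "wy": 0, "wz": 0, "fingers": 0},
  {"dx": 8, "dy": -62, "dz": 40, "wx": 0, "wy": 0, "wz": 0, "fingers": 0},
  {"dx": 8, "dy": -62, "dz": 80, "wx": 0, "wy": 0, "wz": 0, "fingers": 0},
  {"dx": 8, "dy": -62, "dz": 100, "wx": 0, "wy": 0, "wz": 0, "fingers": 0},
  {"dx": 8, "dy": -62, "dz": 108, "wx": 0, "wy": 0, "wz": 0, "fingers": 0},
  {"dx": 8, "dy": -62, "dz": 108, "wx": 0, "wy": 0, "wz": 0, "fingers": 0},
  {"dx": 8, "dy": -62, "dz": 108, "wx": 0, "wy": 0, "wz": 0, "fingers": 0},
])

```text
t: 3.82
position: [0.4419, -0.0017, 0.0426]
tcp_rot: [[0.982, 0.189, 0.001], [0.189, -0.982, -0.0], [0.001, 0.0, -1.0]]
wrist_force: [0.6, 0.7, 0.5]
finger_gap: 0.0002
```

>>> servo_tool([
  {"dx": 0, "dy": 3, "dz": 0, "wx": 0, "wy": 0, "wz": 0, "fingers": 0},
  {"dx": 0, "dy": 6, "dz": 0, "wx": 0, "wy": 0, "wz": 0, "fingers": 0},
  {"dx": 0, "dy": 9, "dz": 0, "wx": 0, "wy": 0, "wz": 0, "fingers": 0},
  {"dx": 0, "dy": 12, "dz": 0, "wx": 0, "wy": 0, "wz": 0, "fingers": 0},
  {"dx": 0, "dy": 15, "dz": 0, "wx": 0, "wy": 0, "wz": 0, "fingers": 0},
  {"dx": 0, "dy": 18, "dz": 0, "wx": 0, "wy": 0, "wz": 0, "fingers": 0},
  {"dx": 0, "dy": 21, "dz": 0, "wx": 0, "wy": 0, "wz": 0, "fingers": 0},
  {"dx": 0, "dy": 23, "dz": 0, "wx": 0, "wy": 0, "wz": 0, "fingers": 0},
  {"dx": 0, "dy": 25, "dz": 0, "wx": 0, "wy": 0, "wz": 0, "fingers": 0},
])

```text
t: 4.95
position: [0.4459, -0.0264, 0.0417]
tcp_rot: [[0.982, 0.189, 0.0], [0.189, -0.982, 0.0], [0.0, -0.0, -1.0]]
wrist_force: [-0.3, 0.3, 0.7]
finger_gap: 0.0005
```

>>> servo_tool([
  {"dx": 0, "dy": 2, "dz": 0, "wx": 0, "wy": 0, "wz": 0, "fingers": 0},
  {"dx": 0, "dy": 4, "dz": 0, "wx": 0, "wy": 0, "wz": 0, "fingers": 0},
  {"dx": 0, "dy": 5, "dz": 0, "wx": 0, "wy": 0, "wz": 0, "fingers": 0},
  {"dx": 0, "dy": 6, "dz": 0, "wx": 0, "wy": 0, "wz": 0, "fingers": 0},
  {"dx": 0, "dy": 7, "dz": 0, "wx": 0, "wy": 0, "wz": 0, "fingers": 0},
])

```text
t: 5.58
position: [0.4472, -0.0332, 0.0416]
tcp_rot: [[0.982, 0.189, -0.0], [0.189, -0.982, -0.0], [-0.0, -0.0, -1.0]]
wrist_force: [0.3, 0.5, 0.5]
finger_gap: 0.0007
```

```bash
cat >> h.py <<'E'
def st():
    d=np.load("nest.npz");s=ctrl.observe();R=d['R'];p=R.T@(np.array(s['position'])[:2]-d['t'])*1e3
    print("t",s['t'],"tcp nest",p.round(1),"z",round(s['position'][2]*1e3,1),"f nest",(R.T@s['wrist_force'][:2]).round(1),round(s['wrist_force'][2],1))
    return s
E
python3 - <<'E'
from h import *
s=st();im=optics.capture("wrist");s2=st()
np.savez("w3.npz",im=im,position=s['position'],tcp_rot=s['tcp_rot'])
cv2.imwrite("pics/w3.png",im[:,:,::-1])
E
```

```text
t 5.575 tcp nest [-64.5  46.4] z 41.6 f nest [0.4 0.4] 0.5
t 5.625 tcp nest [-64.5  46.3] z 41.6 f nest [0.7 0.1] -0.4
```

View pics/w3.png

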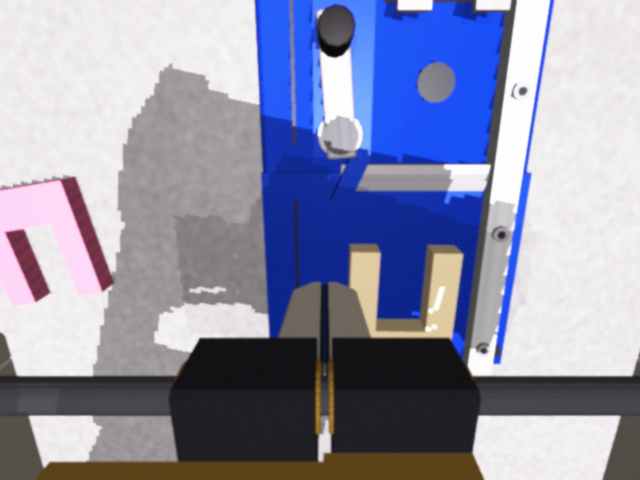

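The spacer is almost square, with a gap of a few mm to the fence (arm edge at column 461, fence face about 472). I'll push on in small steps.

>>> servo_tool([
  {"dx": 0, "dy": 0.5, "dz": 0, "wx": 0, "wy": 0, "wz": 0, "fingers": 0},
  {"dx": 0, "dy": 1, "dz": 0, "wx": 0, "wy": 0, "wz": 0, "fingers": 0},
  {"dx": 0, "dy": 1.5, "dz": 0, "wx": 0, "wy": 0, "wz": 0, "fingers": 0},
  {"dx": 0, "dy": 2, "dz": 0, "wx": 0, "wy": 0, "wz": 0, "fingers": 0},
  {"dx": 0, "dy": 2, "dz": 0, "wx": 0, "wy": 0, "wz": 0, "fingers": 0},
])

```text
t: 6.25
position: [0.4476, -0.0352, 0.0416]
tcp_rot: [[0.982, 0.189, -0.0], [0.189, -0.982, -0.0], [-0.0, 0.0, -1.0]]
wrist_force: [0.1, -0.1, -0.3]
finger_gap: 0.0006
```

>>> servo_tool([
  {"dx": 0, "dy": 0.5, "dz": 0, "wx": 0, "wy": 0, "wz": 0, "fingers": 0},
  {"dx": 0, "dy": 1, "dz": 0, "wx": 0, "wy": 0, "wz": 0, "fingers": 0},
  {"dx": 0, "dy": 1, "dz": 0, "wx": 0, "wy": 0, "wz": 0, "fingers": 0},
])

```text
t: 6.62
position: [0.4478, -0.0362, 0.0416]
tcp_rot: [[0.982, 0.189, -0.0], [0.189, -0.982, -0.0], [-0.0, 0.0, -1.0]]
wrist_force: [-0.2, 0.3, 1.0]
finger_gap: 0.0005
```

>>> servo_tool([
  {"dx": 0, "dy": 0.5, "dz": 0, "wx": 0, "wy": 0, "wz": 0, "fingers": 0},
  {"dx": 0, "dy": 1, "dz": 0, "wx": 0, "wy": 0, "wz": 0, "fingers": 0},
  {"dx": 0, "dy": 1, "dz": 0, "wx": 0, "wy": 0, "wz": 0, "fingers": 0},
])

```text
t: 7.0
position: [0.448, -0.0372, 0.0417]
tcp_rot: [[0.982, 0.189, -0.0], [0.189, -0.982, -0.0], [-0.0, 0.0, -1.0]]
wrist_force: [0.1, 0.6, 0.1]
finger_gap: 0.0003
```

>>> servo_tool([
  {"dx": 0, "dy": 0.5, "dz": 0, "wx": 0, "wy": 0, "wz": 0, "fingers": 0},
  {"dx": 0, "dy": 1, "dz": 0, "wx": 0, "wy": 0, "wz": 0, "fingers": 0},
  {"dx": 0, "dy": 1.5, "dz": 0, "wx": 0, "wy": 0, "wz": 0, "fingers": 0},
])

```text
t: 7.38
position: [0.4483, -0.0387, 0.0417]
tcp_rot: [[0.982, 0.189, 0.0], [0.189, -0.982, -0.0], [0.0, 0.0, -1.0]]
wrist_force: [0.3, 0.9, 0.6]
finger_gap: 0.001
```

```bash
python3 - <<'E'
from h import *
s=st();im=optics.capture("wrist");C=cam("wrist",s);d=np.load("nest.npz")
hsv=cv2.cvtColor(im,cv2.COLOR_RGB2HSV);m=cv2.inRange(hsv,(12,30,120),(32,255,255));m[:215]=0;m[345:]=0;m[:,:340]=0
n,l,st_,c=cv2.connectedComponentsWithStats(m);i=[k for k in range(1,n) if st_[k,4]>150];print(st_[i].tolist())
for r in range(255,345,10):
    x=np.where(m[r])[0]
    if len(x): q=plane(C,[[x[0],r],[x[-1],r]],.034)[:,:2];print(r,x[0],x[-1],((q-d['t'])@d['R']*1e3).round(1).tolist())
E
```

```text
t 7.375 tcp nest [-64.5  40.9] z 41.7 f nest [0.5 0.8] 0.6
[[349, 245, 115, 94, 5152]]
255 351 462 [[-39.0, 30.2], [-38.9, -19.5]]
265 351 461 [[-43.8, 30.0], [-43.7, -19.6]]
275 350 460 [[-48.7, 30.4], [-48.6, -19.7]]
285 349 458 [[-53.7, 30.7], [-53.6, -19.3]]
295 356 456 [[-58.8, 27.4], [-58.7, -19.0]]
305 359 455 [[-63.9, 25.8], [-63.9, -19.0]]
315 363 453 [[-69.2, 23.8], [-69.1, -18.7]]
325 366 452 [[-74.5, 22.2], [-74.5, -18.7]]
335 369 450 [[-80.0, 20.6], [-79.9, -18.3]]
```

About 5 mm to go; the finger's half-width is about 11 mm.

>>> servo_tool([
  {"dx": 0, "dy": 1, "dz": 0, "wx": 0, "wy": 0, "wz": 0, "fingers": 0},
  {"dx": 0, "dy": 2, "dz": 0, "wx": 0, "wy": 0, "wz": 0, "fingers": 0},
  {"dx": 0, "dy": 3, "dz": 0, "wx": 0, "wy": 0, "wz": 0, "fingers": 0},
  {"dx": 0, "dy": 4, "dz": 0, "wx": 0, "wy": 0, "wz": 0, "fingers": 0},
])

```text
t: 7.92
position: [0.4491, -0.0426, 0.0417]
tcp_rot: [[0.982, 0.189, 0.0], [0.189, -0.982, -0.0], [0.0, 0.0, -1.0]]
wrist_force: [-0.1, 0.8, 0.8]
finger_gap: 0.0008
```

>>> servo_tool([
  {"dx": 0, "dy": 0.5, "dz": 0, "wx": 0, "wy": 0, "wz": 0, "fingers": 0},
  {"dx": 0, "dy": 1, "dz": 0, "wx": 0, "wy": 0, "wz": 0, "fingers": 0},
])

```text
t: 8.18
position: [0.4492, -0.0436, 0.0416]
tcp_rot: [[0.982, 0.189, -0.0], [0.189, -0.982, 0.0], [-0.0, -0.0, -1.0]]
wrist_force: [-1.0, -0.2, 0.6]
finger_gap: 0.0004
```

>>> servo_tool([
  {"dx": 0, "dy": 0.3, "dz": 0, "wx": 0, "wy": 0, "wz": 0, "fingers": 0},
  {"dx": 0, "dy": 0.6, "dz": 0, "wx": 0, "wy": 0, "wz": 0, "fingers": 0},
])

```text
t: 8.43
position: [0.4493, -0.0441, 0.0416]
tcp_rot: [[0.982, 0.189, -0.0], [0.189, -0.982, 0.0], [-0.0, -0.0, -1.0]]
wrist_force: [-1.3, 1.0, -0.1]
finger_gap: 0.0005
```

>>> servo_tool([
  {"dx": 0, "dy": 0.3, "dz": 0, "wx": 0, "wy": 0, "wz": 0, "fingers": 0},
  {"dx": 0, "dy": 0.6, "dz": 0, "wx": 0, "wy": 0, "wz": 0, "fingers": 0},
])

```text
t: 8.68
position: [0.4494, -0.0446, 0.0416]
tcp_rot: [[0.982, 0.189, -0.0], [0.189, -0.982, 0.0], [-0.0, -0.0, -1.0]]
wrist_force: [-0.8, 3.1, 0.7]
finger_gap: 0.0003
```

>>> servo_tool([
  {"dx": 0, "dy": 0.3, "dz": 0, "wx": 0, "wy": 0, "wz": 0, "fingers": 0},
  {"dx": 0, "dy": 0.6, "dz": 0, "wx": 0, "wy": 0, "wz": 0, "fingers": 0},
])

```text
t: 8.93
position: [0.4495, -0.0449, 0.0416]
tcp_rot: [[0.982, 0.189, -0.0], [0.189, -0.982, 0.001], [-0.0, -0.001, -1.0]]
wrist_force: [-1.8, 7.5, 3.6]
finger_gap: 0.0002
```

Seated on the fence: 7.5 N, about 10 N/mm. Now I'll lift clear and go behind the spacer.

>>> servo_tool([
  {"dx": 0, "dy": -6, "dz": 0, "wx": 0, "wy": 0, "wz": 0, "fingers": 0},
  {"dx": 0, "dy": -12, "dz": 0, "wx": 0, "wy": 0, "wz": 0, "fingers": 0},
  {"dx": 0, "dy": -12, "dz": -40, "wx": 0, "wy": 0, "wz": 0, "fingers": 0},
  {"dx": -30, "dy": 10, "dz": -40, "wx": 0, "wy": 0, "wz": 0, "fingers": 0},
  {"dx": -60, "dy": 35, "dz": -40, "wx": 0, "wy": 0, "wz": 0, "fingers": 0},
  {"dx": -60, "dy": 35, "dz": -40, "wx": 0, "wy": 0, "wz": 0, "fingers": 0},
  {"dx": -60, "dy": 35, "dz": -15, "wx": 0, "wy": 0, "wz": 0, "fingers": 0},
  {"dx": -60, "dy": 35, "dz": -0.5, "wx": 0, "wy": 0, "wz": 0, "fingers": 0},
  {"dx": -60, "dy": 35, "dz": -0.5, "wx": 0, "wy": 0, "wz": 0, "fingers": 0},
])

```text
t: 10.05
position: [0.3969, -0.0904, 0.0412]
tcp_rot: [[0.982, 0.189, -0.002], [0.189, -0.982, 0.001], [-0.002, -0.001, -1.0]]
wrist_force: [0.1, -0.5, -0.1]
finger_gap: 0.0004
```

```bash
python3 - <<'E'
from h import *
s=st();im=optics.capture("wrist");C=cam("wrist",s);d=np.load("nest.npz")
hsv=cv2.cvtColor(im,cv2.COLOR_RGB2HSV);m=cv2.inRange(hsv,(12,30,120),(32,255,255));m[330:]=0
n,l,ss,c=cv2.connectedComponentsWithStats(m);print([ss[k].tolist() for k in range(1,n) if ss[k,4]>150])
k=1+np.argmax(ss[1:,4]);m=l==k
for r in range(ss[k,1],ss[k,1]+ss[k,3],12):
    x=np.where(m[r])[0]
    if len(x): q=plane(C,[[x[0],r],[x[-1],r]],.034)[:,:2];print(r,x[0],x[-1],((q-d['t'])@d['R']*1e3).round(1).tolist())
np.savez("w4.npz",im=im,position=s['position'],tcp_rot=s['tcp_rot'])
E
```

```text
t 10.05 tcp nest [-124.6   -0.4] z 41.2 f nest [ 0.  -0.5] -0.1
[[266, 112, 122, 142, 9423]]
112 266 266 [[-38.3, 24.2], [-38.3, 24.2]]
124 266 292 [[-42.9, 24.4], [-42.9, 13.9]]
136 267 298 [[-47.6, 24.2], [-47.5, 11.6]]
148 267 298 [[-52.3, 24.4], [-52.3, 11.7]]
160 268 361 [[-57.2, 24.2], [-57.1, -14.2]]
172 268 379 [[-62.1, 24.4], [-62.0, -21.9]]
184 269 386 [[-67.1, 24.2], [-67.0, -25.0]]
196 269 386 [[-72.3, 24.4], [-72.2, -25.3]]
208 270 385 [[-77.5, 24.2], [-77.4, -25.1]]
220 270 385 [[-82.8, 24.4], [-82.7, -25.4]]
232 271 384 [[-88.3, 24.2], [-88.2, -25.2]]
244 271 383 [[-93.8, 24.5], [-93.7, -25.1]]
```

The spacer is square on the fence (y -25.3 to 24.3), with its back at about x -98. Pushing forward.

>>> servo_tool([
  {"dx": 6, "dy": 0, "dz": -0.6, "wx": 0, "wy": 0, "wz": 0, "fingers": 0},
  {"dx": 12, "dy": 0, "dz": -0.6, "wx": 0, "wy": 0, "wz": 0, "fingers": 0},
  {"dx": 15, "dy": 0, "dz": -0.6, "wx": 0, "wy": 0, "wz": 0, "fingers": 0},
  {"dx": 18, "dy": 0, "dz": -0.6, "wx": 0, "wy": 0, "wz": 0, "fingers": 0},
  {"dx": 21, "dy": 0, "dz": -0.6, "wx": 0, "wy": 0, "wz": 0, "fingers": 0},
  {"dx": 24, "dy": 0, "dz": -0.6, "wx": 0, "wy": 0, "wz": 0, "fingers": 0},
  {"dx": 27, "dy": 0, "dz": -0.6, "wx": 0, "wy": 0, "wz": 0, "fingers": 0},
  {"dx": 30, "dy": 0, "dz": -0.6, "wx": 0, "wy": 0, "wz": 0, "fingers": 0},
])

```text
t: 11.1
position: [0.4269, -0.0853, 0.0427]
tcp_rot: [[0.982, 0.189, -0.0], [0.189, -0.982, 0.0], [-0.0, -0.0, -1.0]]
wrist_force: [-0.5, -0.4, 0.5]
finger_gap: 0.0003
```

>>> servo_tool([
  {"dx": 2, "dy": 0, "dz": 0, "wx": 0, "wy": 0, "wz": 0, "fingers": 0},
  {"dx": 4, "dy": 0, "dz": 0, "wx": 0, "wy": 0, "wz": 0, "fingers": 0},
  {"dx": 6, "dy": 0, "dz": 0, "wx": 0, "wy": 0, "wz": 0, "fingers": 0},
  {"dx": 8, "dy": 0, "dz": 0, "wx": 0, "wy": 0, "wz": 0, "fingers": 0},
  {"dx": 10, "dy": 0, "dz": 0, "wx": 0, "wy": 0, "wz": 0, "fingers": 0},
  {"dx": 12, "dy": 0, "dz": 0, "wx": 0, "wy": 0, "wz": 0, "fingers": 0},
])

```text
t: 11.85
position: [0.4386, -0.0831, 0.0428]
tcp_rot: [[0.982, 0.189, 0.0], [0.189, -0.982, -0.0], [0.0, 0.0, -1.0]]
wrist_force: [-1.3, 0.1, 0.3]
finger_gap: 0.0008
```

```bash
cat > sp.py <<'E'
from h import *
s=st();im=optics.capture("wrist");C=cam("wrist",s);d=np.load("nest.npz")
import sys
z=float(sys.argv[1]) if len(sys.argv)>1 else .034
hsv=cv2.cvtColor(im,cv2.COLOR_RGB2HSV);m=cv2.inRange(hsv,(12,30,120),(32,255,255));m[330:]=0
n,l,ss,c=cv2.connectedComponentsWithStats(m);print([ss[k].tolist() for k in range(1,n) if ss[k,4]>150])
k=1+np.argmax(ss[1:,4]);m=l==k
for r in np.linspace(ss[k,1],ss[k,1]+ss[k,3]-1,8).astype(int):
    x=np.where(m[r])[0];q=plane(C,[[x[0],r],[x[-1],r]],z)[:,:2];print(r,x[0],x[-1],((q-d['t'])@d['R']*1e3).round(1).tolist())
f=sys.argv[2] if len(sys.argv)>2 else None
if f: cv2.imwrite("pics/"+f,im[:,:,::-1])
E
python3 sp.py
```

```text
t 11.85 tcp nest [-82.3  -0.9] z 42.8 f nest [-1.2  0.3] 0.3
[[266, 153, 120, 135, 10268]]
153 270 296 [[-12.1, 22.9], [-12.1, 12.1]]
172 267 385 [[-20.0, 24.5], [-19.9, -25.2]]
191 268 384 [[-28.0, 24.4], [-28.0, -25.2]]
210 269 383 [[-36.4, 24.3], [-36.3, -25.2]]
229 270 382 [[-45.0, 24.3], [-44.9, -25.1]]
248 271 381 [[-53.9, 24.2], [-53.8, -25.1]]
267 271 380 [[-63.1, 24.6], [-63.0, -25.1]]
287 301 347 [[-73.0, 11.1], [-73.0, -10.2]]
```

Nose is at the ramp foot. Climbing in small steps.

>>> servo_tool([
  {"dx": 1, "dy": 0, "dz": 0.6, "wx": 0, "wy": 0, "wz": 0, "fingers": 0},
  {"dx": 2, "dy": 0, "dz": 0.6, "wx": 0, "wy": 0, "wz": 0, "fingers": 0},
  {"dx": 3, "dy": 0, "dz": 0.6, "wx": 0, "wy": 0, "wz": 0, "fingers": 0},
  {"dx": 4, "dy": 0, "dz": 0.6, "wx": 0, "wy": 0, "wz": 0, "fingers": 0},
])

```text
t: 12.4
position: [0.4424, -0.0823, 0.0421]
tcp_rot: [[0.982, 0.189, -0.0], [0.189, -0.982, 0.0], [-0.0, -0.0, -1.0]]
wrist_force: [-0.3, -0.4, 0.3]
finger_gap: 0.0006
```

>>> servo_tool([
  {"dx": 1, "dy": 0, "dz": 0, "wx": 0, "wy": 0, "wz": 0, "fingers": 0},
  {"dx": 2, "dy": 0, "dz": 0, "wx": 0, "wy": 0, "wz": 0, "fingers": 0},
  {"dx": 3, "dy": 0, "dz": 0, "wx": 0, "wy": 0, "wz": 0, "fingers": 0},
])

```text
t: 12.78
position: [0.4454, -0.0817, 0.0422]
tcp_rot: [[0.982, 0.189, 0.0], [0.189, -0.982, 0.0], [0.0, -0.0, -1.0]]
wrist_force: [0.0, -0.5, -0.1]
finger_gap: 0.0004
```

>>> servo_tool([
  {"dx": 1, "dy": 0, "dz": 0, "wx": 0, "wy": 0, "wz": 0, "fingers": 0},
  {"dx": 2, "dy": 0, "dz": 0, "wx": 0, "wy": 0, "wz": 0, "fingers": 0},
  {"dx": 3, "dy": 0, "dz": 0, "wx": 0, "wy": 0, "wz": 0, "fingers": 0},
  {"dx": 4, "dy": 0, "dz": 0, "wx": 0, "wy": 0, "wz": 0, "fingers": 0},
])

```text
t: 13.28
position: [0.4494, -0.081, 0.0421]
tcp_rot: [[0.982, 0.189, -0.0], [0.189, -0.982, -0.0], [-0.0, 0.0, -1.0]]
wrist_force: [-0.5, -0.9, -0.5]
finger_gap: 0.0007
```

>>> servo_tool([
  {"dx": 2, "dy": 0, "dz": 0, "wx": 0, "wy": 0, "wz": 0, "fingers": 0},
  {"dx": 4, "dy": 0, "dz": 0, "wx": 0, "wy": 0, "wz": 0, "fingers": 0},
  {"dx": 6, "dy": 0, "dz": 0, "wx": 0, "wy": 0, "wz": 0, "fingers": 0},
  {"dx": 8, "dy": 0, "dz": 0, "wx": 0, "wy": 0, "wz": 0, "fingers": 0},
  {"dx": 10, "dy": 0, "dz": 0, "wx": 0, "wy": 0, "wz": 0, "fingers": 0},
])

```text
t: 13.9
position: [0.4592, -0.0791, 0.0421]
tcp_rot: [[0.982, 0.189, -0.0], [0.189, -0.982, -0.0], [-0.0, 0.0, -1.0]]
wrist_force: [-0.9, -1.4, 1.0]
finger_gap: 0.0006
```

>>> servo_tool([
  {"dx": 2, "dy": 0, "dz": 0, "wx": 0, "wy": 0, "wz": 0, "fingers": 0},
  {"dx": 4, "dy": 0, "dz": 0, "wx": 0, "wy": 0, "wz": 0, "fingers": 0},
  {"dx": 6, "dy": 0, "dz": 0, "wx": 0, "wy": 0, "wz": 0, "fingers": 0},
  {"dx": 8, "dy": 0, "dz": 0, "wx": 0, "wy": 0, "wz": 0, "fingers": 0},
  {"dx": 10, "dy": 0, "dz": 0, "wx": 0, "wy": 0, "wz": 0, "fingers": 0},
  {"dx": 12, "dy": 0, "dz": 0, "wx": 0, "wy": 0, "wz": 0, "fingers": 0},
])

```text
t: 14.65
position: [0.471, -0.0768, 0.0421]
tcp_rot: [[0.982, 0.189, 0.0], [0.189, -0.982, -0.0], [0.0, 0.0, -1.0]]
wrist_force: [-0.8, -0.9, -0.4]
finger_gap: 0.0005
```

```bash
python3 sp.py .036 w5.png
```

```text
t 14.65 tcp nest [-49.3  -0.9] z 42.1 f nest [-0.9 -0.7] -0.4
[[264, 152, 124, 137, 10778]]
152 381 383 [[21.6, -22.7], [21.6, -23.5]]
171 265 387 [[13.8, 25.0], [13.9, -25.5]]
190 266 386 [[5.9, 24.9], [5.9, -25.5]]
210 266 384 [[-2.8, 25.3], [-2.7, -25.1]]
229 269 383 [[-11.2, 24.4], [-11.2, -25.1]]
249 270 382 [[-20.4, 24.3], [-20.4, -25.1]]
268 271 381 [[-29.5, 24.3], [-29.4, -25.1]]
288 301 349 [[-39.3, 11.0], [-39.3, -10.9]]
```

View pics/w5.png

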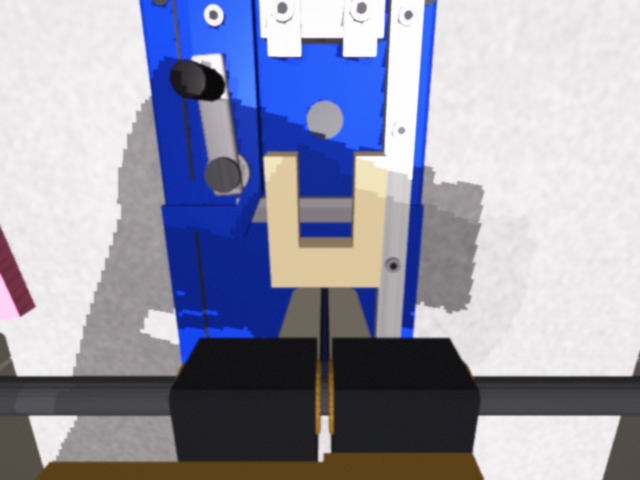

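Square and on track; both arms point between the wall and the fence, and the latch is open. I'll drop the tip 1 mm and continue over the tipping point.

>>> servo_tool([
  {"dx": 2, "dy": 0, "dz": 0.5, "wx": 0, "wy": 0, "wz": 0, "fingers": 0},
  {"dx": 4, "dy": 0, "dz": 1, "wx": 0, "wy": 0, "wz": 0, "fingers": 0},
  {"dx": 6, "dy": 0, "dz": 1, "wx": 0, "wy": 0, "wz": 0, "fingers": 0},
  {"dx": 8, "dy": 0, "dz": 1, "wx": 0, "wy": 0, "wz": 0, "fingers": 0},
  {"dx": 10, "dy": 0, "dz": 1, "wx": 0, "wy": 0, "wz": 0, "fingers": 0},
  {"dx": 12, "dy": 0, "dz": 1, "wx": 0, "wy": 0, "wz": 0, "fingers": 0},
])

```text
t: 15.45
position: [0.4828, -0.0745, 0.0412]
tcp_rot: [[0.982, 0.189, -0.0], [0.189, -0.982, 0.0], [-0.0, -0.0, -1.0]]
wrist_force: [0.2, -1.0, 0.1]
finger_gap: 0.0003
```

>>> servo_tool([
  {"dx": 1.5, "dy": 0, "dz": 0, "wx": 0, "wy": 0, "wz": 0, "fingers": 0},
  {"dx": 3, "dy": 0, "dz": 0, "wx": 0, "wy": 0, "wz": 0, "fingers": 0},
  {"dx": 4.5, "dy": 0, "dz": 0, "wx": 0, "wy": 0, "wz": 0, "fingers": 0},
  {"dx": 6, "dy": 0, "dz": 0, "wx": 0, "wy": 0, "wz": 0, "fingers": 0},
  {"dx": 7.5, "dy": 0, "dz": 0, "wx": 0, "wy": 0, "wz": 0, "fingers": 0},
  {"dx": 9, "dy": 0, "dz": 0, "wx": 0, "wy": 0, "wz": 0, "fingers": 0},
])

```text
t: 16.2
position: [0.4916, -0.0728, 0.0411]
tcp_rot: [[0.982, 0.189, -0.0], [0.189, -0.982, -0.0], [-0.0, 0.0, -1.0]]
wrist_force: [0.4, 0.2, -0.1]
finger_gap: 0.0006
```

```bash
python3 sp.py .036 w6.png
```

```text
t 16.2 tcp nest [-28.3  -0.8] z 41.1 f nest [0.4 0.1] -0.1
[[267, 153, 119, 139, 10808]]
153 267 358 [[42.2, 23.7], [42.2, -13.2]]
172 267 385 [[34.5, 24.1], [34.6, -24.5]]
192 268 384 [[26.2, 24.0], [26.2, -24.5]]
212 268 384 [[17.6, 24.4], [17.6, -24.9]]
231 269 383 [[9.1, 24.3], [9.2, -24.9]]
251 268 383 [[-0.1, 25.2], [0.0, -25.3]]
271 270 382 [[-9.5, 24.7], [-9.5, -25.4]]
291 295 354 [[-19.4, 13.7], [-19.3, -13.1]]
```

>>> servo_tool([
  {"dx": 1.5, "dy": 0, "dz": 0, "wx": 0, "wy": 0, "wz": 0, "fingers": 0},
  {"dx": 3, "dy": 0, "dz": 0, "wx": 0, "wy": 0, "wz": 0, "fingers": 0},
  {"dx": 4.5, "dy": 0, "dz": 0, "wx": 0, "wy": 0, "wz": 0, "fingers": 0},
  {"dx": 6, "dy": 0, "dz": 0, "wx": 0, "wy": 0, "wz": 0, "fingers": 0},
  {"dx": 7.5, "dy": 0, "dz": 0, "wx": 0, "wy": 0, "wz": 0, "fingers": 0},
  {"dx": 9, "dy": 0, "dz": 0, "wx": 0, "wy": 0, "wz": 0, "fingers": 0},
])

```text
t: 17.0
position: [0.5004, -0.0711, 0.0412]
tcp_rot: [[0.982, 0.189, -0.0], [0.189, -0.982, -0.0], [-0.0, 0.0, -1.0]]
wrist_force: [-0.2, -0.6, -0.3]
finger_gap: 0.0006
```

>>> servo_tool([
  {"dx": 1, "dy": 0, "dz": 0, "wx": 0, "wy": 0, "wz": 0, "fingers": 0},
  {"dx": 2, "dy": 0, "dz": 0, "wx": 0, "wy": 0, "wz": 0, "fingers": 0},
  {"dx": 3, "dy": 0, "dz": 0, "wx": 0, "wy": 0, "wz": 0, "fingers": 0},
  {"dx": 4, "dy": 0, "dz": 0, "wx": 0, "wy": 0, "wz": 0, "fingers": 0},
  {"dx": 5, "dy": 0, "dz": 0, "wx": 0, "wy": 0, "wz": 0, "fingers": 0},
  {"dx": 6, "dy": 0, "dz": 0, "wx": 0, "wy": 0, "wz": 0, "fingers": 0},
  {"dx": 7, "dy": 0, "dz": 0, "wx": 0, "wy": 0, "wz": 0, "fingers": 0},
  {"dx": 8, "dy": 0, "dz": 0, "wx": 0, "wy": 0, "wz": 0, "fingers": 0},
])

```text
t: 18.0
position: [0.5083, -0.0696, 0.0411]
tcp_rot: [[0.982, 0.189, -0.0], [0.189, -0.982, 0.0], [-0.0, -0.0, -1.0]]
wrist_force: [-1.0, 0.2, 0.5]
finger_gap: 0.0003
```

```bash
python3 sp.py .034 w7.png
```

```text
t 18.0 tcp nest [-11.3  -0.8] z 41.1 f nest [-0.9  0.4] 0.5
[[267, 153, 119, 138, 10497]]
153 268 271 [[59.0, 23.6], [59.0, 22.4]]
172 267 384 [[51.2, 24.4], [51.2, -24.4]]
192 268 384 [[42.8, 24.3], [42.8, -24.8]]
211 268 384 [[34.5, 24.7], [34.5, -25.2]]
231 269 383 [[25.5, 24.7], [25.5, -25.2]]
250 270 382 [[16.7, 24.6], [16.7, -25.2]]
270 270 381 [[7.1, 25.0], [7.1, -25.2]]
290 293 378 [[-2.9, 14.8], [-2.8, -24.3]]
```

View pics/w7.png

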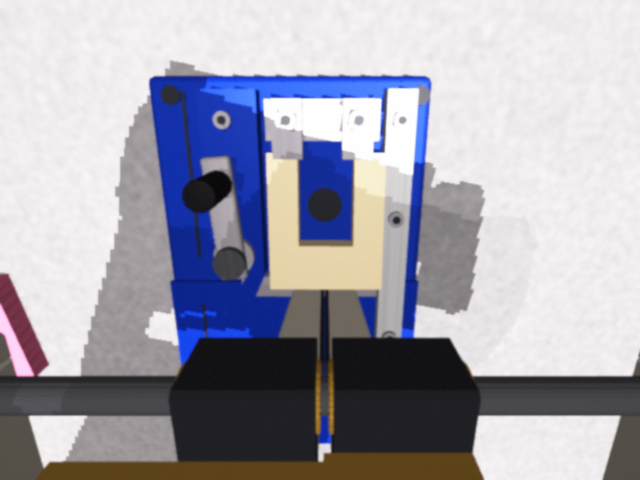

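The nose is entering under both hold-downs (front edges at row 157), with about 7 mm left. Feeling forward.

>>> servo_tool([
  {"dx": 0.8, "dy": 0, "dz": 0, "wx": 0, "wy": 0, "wz": 0, "fingers": 0},
  {"dx": 1.6, "dy": 0, "dz": 0, "wx": 0, "wy": 0, "wz": 0, "fingers": 0},
  {"dx": 2.4, "dy": 0, "dz": 0, "wx": 0, "wy": 0, "wz": 0, "fingers": 0},
  {"dx": 3.2, "dy": 0, "dz": 0, "wx": 0, "wy": 0, "wz": 0, "fingers": 0},
  {"dx": 4, "dy": 0, "dz": 0, "wx": 0, "wy": 0, "wz": 0, "fingers": 0},
  {"dx": 4.8, "dy": 0, "dz": 0, "wx": 0, "wy": 0, "wz": 0, "fingers": 0},
])

```text
t: 18.8
position: [0.513, -0.0688, 0.0411]
tcp_rot: [[0.982, 0.189, -0.0], [0.189, -0.982, -0.0], [-0.0, -0.0, -1.0]]
wrist_force: [-0.5, -0.8, 0.3]
finger_gap: 0.0009
```

>>> servo_tool([
  {"dx": 0.4, "dy": 0, "dz": 0, "wx": 0, "wy": 0, "wz": 0, "fingers": 0},
  {"dx": 0.8, "dy": 0, "dz": 0, "wx": 0, "wy": 0, "wz": 0, "fingers": 0},
])

```text
t: 19.05
position: [0.5137, -0.0686, 0.0411]
tcp_rot: [[0.982, 0.189, -0.0], [0.189, -0.982, 0.0], [-0.0, -0.0, -1.0]]
wrist_force: [0.4, 0.1, -0.5]
finger_gap: 0.0006
```

>>> servo_tool([
  {"dx": 0.4, "dy": 0, "dz": 0, "wx": 0, "wy": 0, "wz": 0, "fingers": 0},
  {"dx": 0.8, "dy": 0, "dz": 0, "wx": 0, "wy": 0, "wz": 0, "fingers": 0},
])

```text
t: 19.3
position: [0.5141, -0.0685, 0.0411]
tcp_rot: [[0.982, 0.189, -0.001], [0.189, -0.982, -0.0], [-0.001, -0.0, -1.0]]
wrist_force: [-8.2, -2.3, 4.4]
finger_gap: 0.0006
```

8.5 N felt at TCP x -5.3. Checking that the back has dropped and this is the end stop, not a jam.

```bash
python3 sp.py .032 w8.png; python3 - <<'E'
import cv2
a=cv2.imread("pics/w8.png")[70:370,160:440]
cv2.imwrite("pics/w8c.png",cv2.resize(a,None,fx=2,fy=2,interpolation=cv2.INTER_CUBIC))
E
```

```text
t 19.3 tcp nest [-5.4 -0.8] z 41.1 f nest [-8.5 -0.8] 4.4
[[267, 155, 119, 133, 9662]]
155 268 270 [[63.9, 24.0], [63.9, 23.1]]
173 267 384 [[56.4, 24.7], [56.5, -24.7]]
192 268 383 [[48.3, 24.6], [48.4, -24.7]]
211 269 383 [[39.9, 24.6], [40.0, -25.1]]
230 270 382 [[31.3, 24.5], [31.3, -25.0]]
249 271 381 [[22.4, 24.4], [22.4, -25.0]]
268 272 380 [[13.2, 24.3], [13.2, -25.0]]
287 273 377 [[3.6, 24.3], [3.7, -24.0]]
```

View pics/w8c.png

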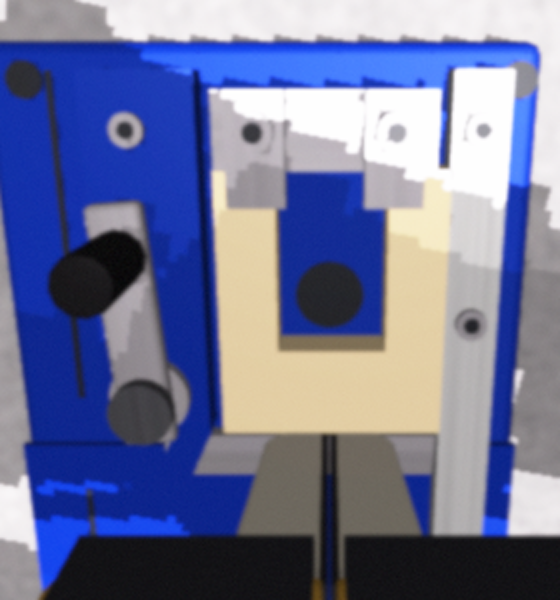

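The spacer is flat and home: nose at x 63.9, back at 3.6, and the width matches z 32. Holding the push.

>>> servo_tool([
  {"dx": 0, "dy": 0, "dz": 0, "wx": 0, "wy": 0, "wz": 0, "fingers": 0},
  {"dx": 0, "dy": 0, "dz": 0, "wx": 0, "wy": 0, "wz": 0, "fingers": 0},
  {"dx": 0, "dy": 0, "dz": 0, "wx": 0, "wy": 0, "wz": 0, "fingers": 0},
])

```text
t: 19.73
position: [0.5141, -0.0685, 0.0411]
tcp_rot: [[0.982, 0.189, -0.001], [0.189, -0.982, -0.0], [-0.001, -0.0, -1.0]]
wrist_force: [-5.1, -0.8, 3.3]
finger_gap: 0.0008
```

>>> servo_tool([
  {"dx": 0, "dy": 0, "dz": 0, "wx": 0, "wy": 0, "wz": 0, "fingers": 0},
  {"dx": 0, "dy": 0, "dz": 0, "wx": 0, "wy": 0, "wz": 0, "fingers": 0},
  {"dx": 0, "dy": 0, "dz": 0, "wx": 0, "wy": 0, "wz": 0, "fingers": 0},
])

```text
t: 20.1
position: [0.5141, -0.0686, 0.0411]
tcp_rot: [[0.982, 0.189, -0.001], [0.189, -0.982, -0.0], [-0.001, -0.0, -1.0]]
wrist_force: [-5.7, -0.7, 3.0]
finger_gap: 0.0004
```

Settled at 5.5 N; adding 0.2 mm.

>>> servo_tool([
  {"dx": 0.1, "dy": 0, "dz": 0, "wx": 0, "wy": 0, "wz": 0, "fingers": 0},
  {"dx": 0.2, "dy": 0, "dz": 0, "wx": 0, "wy": 0, "wz": 0, "fingers": 0},
  {"dx": 0.2, "dy": 0, "dz": 0, "wx": 0, "wy": 0, "wz": 0, "fingers": 0},
  {"dx": 0.2, "dy": 0, "dz": 0, "wx": 0, "wy": 0, "wz": 0, "fingers": 0},
])

```text
t: 20.6
position: [0.5141, -0.0685, 0.0411]
tcp_rot: [[0.982, 0.189, -0.002], [0.189, -0.982, -0.0], [-0.002, -0.0, -1.0]]
wrist_force: [-8.0, -1.8, 5.0]
finger_gap: 0.0001
```

>>> servo_tool([
  {"dx": 0, "dy": 0, "dz": 0, "wx": 0, "wy": 0, "wz": 0, "fingers": 0},
  {"dx": 0, "dy": 0, "dz": 0, "wx": 0, "wy": 0, "wz": 0, "fingers": 0},
  {"dx": 0, "dy": 0, "dz": 0, "wx": 0, "wy": 0, "wz": 0, "fingers": 0},
])

```text
t: 20.98
position: [0.5141, -0.0685, 0.0411]
tcp_rot: [[0.982, 0.189, -0.002], [0.189, -0.982, -0.0], [-0.002, -0.0, -1.0]]
wrist_force: [-6.9, -1.0, 4.3]
finger_gap: 0.0003
```

>>> servo_tool([
  {"dx": 0.1, "dy": 0, "dz": 0, "wx": 0, "wy": 0, "wz": 0, "fingers": 0},
  {"dx": 0.1, "dy": 0, "dz": 0, "wx": 0, "wy": 0, "wz": 0, "fingers": 0},
  {"dx": 0.1, "dy": 0, "dz": 0, "wx": 0, "wy": 0, "wz": 0, "fingers": 0},
  {"dx": 0.1, "dy": 0, "dz": 0, "wx": 0, "wy": 0, "wz": 0, "fingers": 0},
])

```text
t: 21.48
position: [0.5141, -0.0685, 0.0411]
tcp_rot: [[0.982, 0.189, -0.002], [0.189, -0.982, -0.0], [-0.002, -0.0, -1.0]]
wrist_force: [-7.7, -1.4, 6.1]
finger_gap: 0.0006
```

>>> servo_tool([
  {"dx": 0, "dy": 0, "dz": 0, "wx": 0, "wy": 0, "wz": 0, "fingers": 0},
  {"dx": 0, "dy": 0, "dz": 0, "wx": 0, "wy": 0, "wz": 0, "fingers": 0},
  {"dx": 0, "dy": 0, "dz": 0, "wx": 0, "wy": 0, "wz": 0, "fingers": 0},
  {"dx": 0, "dy": 0, "dz": 0, "wx": 0, "wy": 0, "wz": 0, "fingers": 0},
])

```text
t: 21.98
position: [0.5141, -0.0685, 0.041]
tcp_rot: [[0.982, 0.189, -0.002], [0.189, -0.982, -0.0], [-0.002, -0.0, -1.0]]
wrist_force: [-8.8, -2.2, 5.0]
finger_gap: 0.0004
```

Held 7–9 N for over a second. Backing off, rising, and locating the pin from two views.

>>> servo_tool([
  {"dx": -3, "dy": 0, "dz": 0, "wx": 0, "wy": 0, "wz": 0, "fingers": 0},
  {"dx": -12, "dy": 0, "dz": 0, "wx": 0, "wy": 0, "wz": 0, "fingers": 0},
  {"dx": -15, "dy": 0, "dz": -40, "wx": 0, "wy": 0, "wz": 0, "fingers": 0},
  {"dx": -15, "dy": 0, "dz": -80, "wx": 0, "wy": 0, "wz": 0, "fingers": 0.4},
  {"dx": -15, "dy": 0, "dz": -80, "wx": 0, "wy": 0, "wz": 0, "fingers": 0.4},
  {"dx": -15, "dy": 0, "dz": -80, "wx": 0, "wy": 0, "wz": 0, "fingers": 0.4},
])

```text
t: 22.72
position: [0.4996, -0.0712, 0.1205]
tcp_rot: [[0.982, 0.189, -0.0], [0.189, -0.982, 0.0], [-0.0, -0.0, -1.0]]
wrist_force: [-0.9, 0.2, -1.0]
finger_gap: 0.026
```

```bash
python3 - <<'E'
from h import *
d=np.load("nest.npz");nest=lambda P:((P[:2]-d['t'])@d['R']*1e3).round(1)
s=st();im=optics.capture("wrist");B=cam("wrist",s);cv2.imwrite("pics/w9.png",im[:,:,::-1])
out=[]
for name,C,I,zs in[("now",B,im,.064),("w2",load("w2.npz"),np.load("w2.npz")['im'],.064)]:
    pin=np.array([*(d['R']@np.array([.047,.045])+d['t']),.05]);u=proj(C,pin)[0]
    g=I.max(2);m=(g<60).astype(np.uint8);yy,xx=np.indices(m.shape);m[np.hypot(xx-u[0],yy-u[1])>40]=0
    n,l,ss,c=cv2.connectedComponentsWithStats(m)
    print(name,u.round(),[(ss[k].tolist(),c[k].round(1).tolist()) for k in range(1,n) if ss[k,4]>30])
h=cv2.cvtColor(im,cv2.COLOR_RGB2HSV);m=cv2.inRange(h,(12,30,120),(32,255,255))
y,x=np.where(m);print("cream rows",y.min(),y.max(),nest(plane(B,[[320,y.min()]],.032)[0]),nest(plane(B,[[320,y.max()]],.032)[0]))
cv2.imwrite("pics/w9c.png",cv2.resize(im[80:330,180:480],None,fx=2.4,fy=2.4,interpolation=cv2.INTER_CUBIC)[:,:,::-1])
E
```

```text
t 22.725 tcp nest [-20.1  -0.7] z 120.5 f nest [-0.9  0.3] -1.0
now [247. 148.] [([233, 138, 29, 23, 465], [247.1, 148.6])]
w2 [280.  57.] [([277, 54, 15, 15, 87], [286.0, 62.9])]
cream rows 117 479 [63.9  3.2] [-224.1    3.8]
```

View pics/w9c.png

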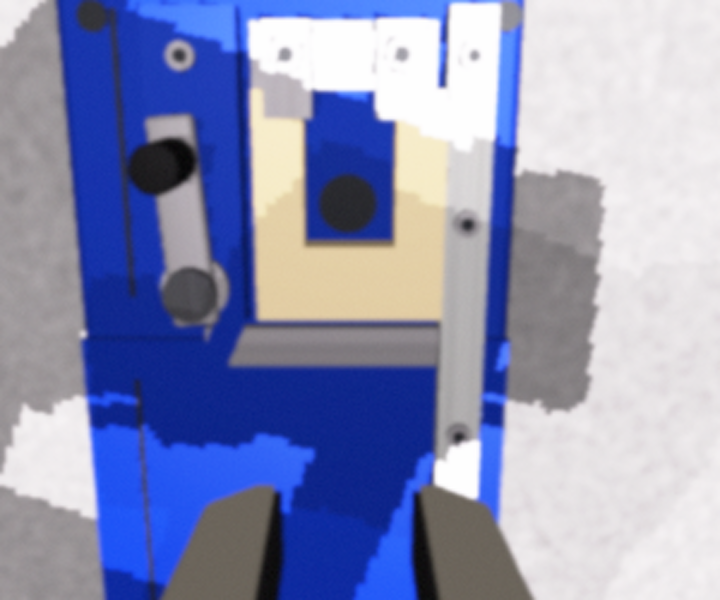

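The spacer is flat in the pocket, with a gap from its back (row 320) to the lip (row 325) and its arms under the hold-downs. The pin's top is at crop (152,168) and its foot at (175,158).

```bash
python3 - <<'E'
from h import *
d=np.load("nest.npz");nest=lambda P:((P[:2]-d['t'])@d['R']*1e3).round(1)
s=st();B=cam("wrist",s)
print(nest(plane(B,[[243.3,150]],.064)[0]),nest(plane(B,[[253,146]],.0385)[0]))
A=load("w2.npz");p=plane(A,[[281.5,56.5]],.064)[0];print("w2 top",nest(p)); 
t=tri([A,B],[(282,57),(243.3,150)]);print(nest(t),t[2])
E
```

```text
t 22.775 tcp nest [-20.3  -0.6] z 120.1 f nest [0.7 0.1] 0.1
[46.9 44. ] [47.  43.4]
w2 top [45.4 42.7]
[46.1 43.8] 0.06023425758462685
```

The pin is at nest (47, 44): radius 34.1 mm from the pivot (as specified), latch at about 0.26 rad, height check 60 vs 64 mm. Going over it and pinching.

>>> servo_tool([
  {"dx": 30, "dy": -20, "dz": 0, "wx": 0, "wy": 0, "wz": 0, "fingers": 0.4},
  {"dx": 67, "dy": -44.5, "dz": 0, "wx": 0, "wy": 0, "wz": 0, "fingers": 0.4},
  {"dx": 67, "dy": -44.5, "dz": 0, "wx": 0, "wy": 0, "wz": 0, "fingers": 0.4},
  {"dx": 67, "dy": -44.5, "dz": 20, "wx": 0, "wy": 0, "wz": 0, "fingers": 0.4},
  {"dx": 67, "dy": -44.5, "dz": 40, "wx": 0, "wy": 0, "wz": 0, "fingers": 0.4},
  {"dx": 67, "dy": -44.5, "dz": 55, "wx": 0, "wy": 0, "wz": 0, "fingers": 0.4},
  {"dx": 67, "dy": -44.5, "dz": 60, "wx": 0, "wy": 0, "wz": 0, "fingers": 0.4},
  {"dx": 67, "dy": -44.5, "dz": 60, "wx": 0, "wy": 0, "wz": 0, "fingers": 0.4},
], newtons=15)

```text
t: 23.78
position: [0.5574, -0.015, 0.061]
tcp_rot: [[0.982, 0.188, -0.0], [0.188, -0.982, 0.0], [-0.0, -0.0, -1.0]]
wrist_force: [0.4, -0.7, 0.1]
finger_gap: 0.037
```

>>> servo_tool([
  {"dx": 0, "dy": 0, "dz": 0, "wx": 0, "wy": 0, "wz": 0, "fingers": 0},
  {"dx": 0, "dy": 0, "dz": 0, "wx": 0, "wy": 0, "wz": 0, "fingers": 0},
  {"dx": 0, "dy": 0, "dz": 0, "wx": 0, "wy": 0, "wz": 0, "fingers": 0},
  {"dx": 0, "dy": 0, "dz": 0, "wx": 0, "wy": 0, "wz": 0, "fingers": 0},
  {"dx": 0, "dy": 0, "dz": 0, "wx": 0, "wy": 0, "wz": 0, "fingers": 0},
  {"dx": 0, "dy": 0, "dz": 0, "wx": 0, "wy": 0, "wz": 0, "fingers": 0},
], newtons=15)

```text
t: 24.52
position: [0.5577, -0.015, 0.0615]
tcp_rot: [[0.982, 0.189, 0.001], [0.189, -0.982, -0.0], [0.001, 0.0, -1.0]]
wrist_force: [1.5, -0.5, 4.0]
finger_gap: 0.011
```

```bash
python3 -c "
from h import *
s=st();print(s['finger_gap'])
import math
p=np.array([[13+34*math.cos(.35-t),41+34*math.sin(.35-t)] for t in [.26,.45,.65,.85,1.05,1.25,1.4,1.55,1.7,1.85,1.95]]);print((p-p[0]).round(1).tolist())"
```

```text
t 24.525 tcp nest [47.4 43.7] z 61.5 f nest [ 1.4 -0.8] 4.0
0.011016704119334276
[[0.0, 0.0], [-0.0, -6.5], [-1.4, -13.1], [-4.0, -19.4], [-7.9, -25.0], [-12.7, -29.7], [-16.9, -32.5], [-21.5, -34.7], [-26.4, -36.2], [-31.5, -37.0], [-34.9, -37.0]]
```

Pinched (gap 11 mm). Following the arc.

>>> servo_tool([
  {"dx": 0, "dy": 3.3, "dz": 0, "wx": 0, "wy": 0, "wz": 0, "fingers": 0},
  {"dx": 0, "dy": 6.5, "dz": 0, "wx": 0, "wy": 0, "wz": 0, "fingers": 0},
  {"dx": -0.6, "dy": 9.8, "dz": 0, "wx": 0, "wy": 0, "wz": 0, "fingers": 0},
  {"dx": -1.4, "dy": 13.1, "dz": 0, "wx": 0, "wy": 0, "wz": 0, "fingers": 0},
  {"dx": -2.6, "dy": 16.3, "dz": 0, "wx": 0, "wy": 0, "wz": 0, "fingers": 0},
  {"dx": -4, "dy": 19.4, "dz": 0, "wx": 0, "wy": 0, "wz": 0, "fingers": 0},
])

```text
t: 25.28
position: [0.5574, -0.0342, 0.0612]
tcp_rot: [[0.982, 0.189, 0.0], [0.189, -0.982, 0.002], [0.001, -0.001, -1.0]]
wrist_force: [2.5, 6.0, 2.9]
finger_gap: 0.0117
```

>>> servo_tool([
  {"dx": -1.9, "dy": 2.9, "dz": 0, "wx": 0, "wy": 0, "wz": 0, "fingers": 0},
  {"dx": -3.9, "dy": 5.6, "dz": 0, "wx": 0, "wy": 0, "wz": 0, "fingers": 0},
  {"dx": -6.2, "dy": 8.1, "dz": 0, "wx": 0, "wy": 0, "wz": 0, "fingers": 0},
  {"dx": -8.7, "dy": 10.3, "dz": 0, "wx": 0, "wy": 0, "wz": 0, "fingers": 0},
  {"dx": -12.9, "dy": 13.1, "dz": 0, "wx": 0, "wy": 0, "wz": 0, "fingers": 0},
])

```text
t: 25.9
position: [0.5471, -0.0495, 0.0611]
tcp_rot: [[0.982, 0.189, 0.0], [0.189, -0.982, 0.002], [0.001, -0.001, -1.0]]
wrist_force: [4.5, 6.6, 2.4]
finger_gap: 0.0115
```

```bash
python3 -c "
from h import *
s=st();print(s['finger_gap'])"
```

```text
t 25.9 tcp nest [30.6 11.8] z 61.1 f nest [5.7 5.6] 2.4
0.011535512334531907
```

Latch at about 1.38 rad; continuing to the stop.

>>> servo_tool([
  {"dx": -2.5, "dy": 1.4, "dz": 0, "wx": 0, "wy": 0, "wz": 0, "fingers": 0},
  {"dx": -5, "dy": 2.5, "dz": 0, "wx": 0, "wy": 0, "wz": 0, "fingers": 0},
  {"dx": -7.5, "dy": 3.3, "dz": 0, "wx": 0, "wy": 0, "wz": 0, "fingers": 0},
  {"dx": -10, "dy": 4, "dz": 0, "wx": 0, "wy": 0, "wz": 0, "fingers": 0},
  {"dx": -12.5, "dy": 4.4, "dz": 0, "wx": 0, "wy": 0, "wz": 0, "fingers": 0},
  {"dx": -15, "dy": 4.7, "dz": 0, "wx": 0, "wy": 0, "wz": 0, "fingers": 0},
])

```text
t: 26.65
position: [0.5334, -0.0573, 0.061]
tcp_rot: [[0.982, 0.189, 0.001], [0.189, -0.982, 0.001], [0.001, -0.001, -1.0]]
wrist_force: [4.1, 1.6, -1.0]
finger_gap: 0.0115
```

>>> servo_tool([
  {"dx": -1, "dy": 0, "dz": 0, "wx": 0, "wy": 0, "wz": 0, "fingers": 0},
  {"dx": -2, "dy": 0, "dz": 0, "wx": 0, "wy": 0, "wz": 0, "fingers": 0},
  {"dx": -2.5, "dy": 0, "dz": 0, "wx": 0, "wy": 0, "wz": 0, "fingers": 0},
  {"dx": -3, "dy": 0, "dz": 0, "wx": 0, "wy": 0, "wz": 0, "fingers": 0},
])

```text
t: 27.15
position: [0.5303, -0.0582, 0.0611]
tcp_rot: [[0.982, 0.189, 0.0], [0.189, -0.982, -0.0], [0.0, 0.0, -1.0]]
wrist_force: [6.3, -0.6, -1.1]
finger_gap: 0.0114
```

```bash
python3 -c "
from h import *
s=st();print(s['finger_gap'])"
```

```text
t 27.15 tcp nest [12.4  6.4] z 61.1 f nest [ 6.1 -1.8] -1.1
0.011371901431037465
```

>>> servo_tool([
  {"dx": -0.5, "dy": 0, "dz": 0, "wx": 0, "wy": 0, "wz": 0, "fingers": 0},
  {"dx": -1, "dy": 0, "dz": 0, "wx": 0, "wy": 0, "wz": 0, "fingers": 0},
  {"dx": -1.5, "dy": 0, "dz": 0, "wx": 0, "wy": 0, "wz": 0, "fingers": 0},
  {"dx": -1.5, "dy": 0, "dz": 0, "wx": 0, "wy": 0, "wz": 0, "fingers": 0},
])

```text
t: 27.65
position: [0.5288, -0.0586, 0.0611]
tcp_rot: [[0.982, 0.189, 0.0], [0.189, -0.982, -0.0], [0.0, 0.0, -1.0]]
wrist_force: [4.8, -2.3, -2.4]
finger_gap: 0.0113
```

>>> servo_tool([
  {"dx": 0, "dy": 0, "dz": 0, "wx": 0, "wy": 0, "wz": 0, "fingers": 0.3},
  {"dx": 0, "dy": 0, "dz": 0, "wx": 0, "wy": 0, "wz": 0, "fingers": 0.3},
  {"dx": 0, "dy": 0, "dz": 0, "wx": 0, "wy": 0, "wz": 0, "fingers": 0.3},
  {"dx": 0, "dy": 0, "dz": 0, "wx": 0, "wy": 0, "wz": 0, "fingers": 0.3},
  {"dx": 0, "dy": 0, "dz": -20, "wx": 0, "wy": 0, "wz": 0, "fingers": 0.3},
  {"dx": 0, "dy": 0, "dz": -60, "wx": 0, "wy": 0, "wz": 0, "fingers": 0.3},
  {"dx": -30, "dy": 0, "dz": -70, "wx": 0, "wy": 0, "wz": 0, "fingers": 0.3},
  {"dx": -60, "dy": 0, "dz": -70, "wx": 0, "wy": 0, "wz": 0, "fingers": 0.3},
  {"dx": -60, "dy": 0, "dz": -70, "wx": 0, "wy": 0, "wz": 0, "fingers": 0.3},
])

```text
t: 28.78
position: [0.4691, -0.0699, 0.1329]
tcp_rot: [[0.982, 0.188, 0.002], [0.188, -0.982, -0.0], [0.002, 0.001, -1.0]]
wrist_force: [0.5, -0.1, 0.3]
finger_gap: 0.0279
```

```bash
python3 sp.py .032 w10.png | head -4; python3 - <<'E'
import cv2
a=cv2.imread("pics/w10.png")[60:330,180:480]
cv2.imwrite("pics/w10c.png",cv2.resize(a,None,fx=2.2,fy=2.2,interpolation=cv2.INTER_CUBIC))
E
```

```text
t 28.775 tcp nest [-49.8   6.3] z 132.9 f nest [ 0.5 -0.2] 0.3
[[298, 110, 77, 56, 1832]]
110 298 298 [[38.5, 24.1], [38.5, 24.1]]
117 298 313 [[34.3, 24.2], [34.3, 14.6]]
```

View pics/w10c.png

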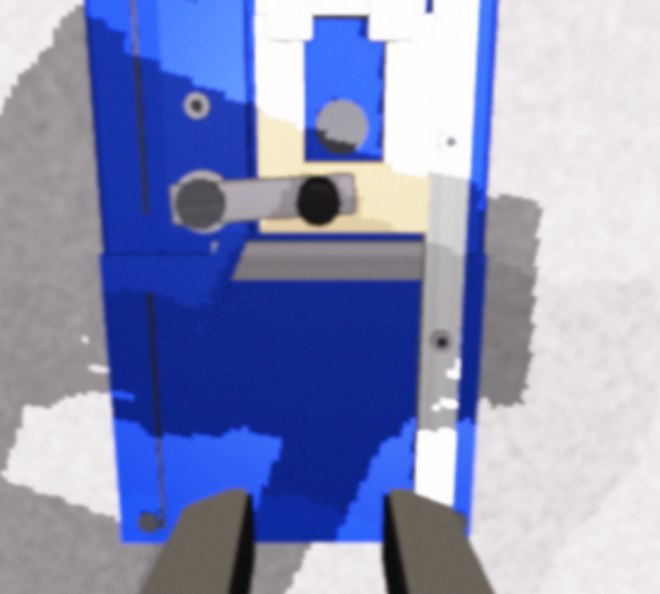

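```bash
python3 - <<'E'
from h import *
d=np.load("nest.npz");s=st();C=cam("wrist",s)
c=lambda x,y:(x/2.2+180,y/2.2+60)
f=lambda p,z:((plane(C,[c(*q) for q in p],z)[:,:2]-d['t'])@d['R']*1e3)
e=f([(230,180),(350,174),(230,219),(350,213)],.0385);print(e.round(1))
for a,b in((0,1),(2,3)):
    v=e[b]-e[a];print("theta",.35-np.arctan2(v[1],v[0]))
print("pivot",f([(200,203)],.0425),"pin top",f([(318,201)],.064),"lip",f([(240,240),(424,234)],.025).round(1))
E
```

```text
t 28.825 tcp nest [-49.    6.3] z 132.7 f nest [-0.3  0.6] -0.3
[[20.2 32.5]
 [21.9 -1.9]
 [ 9.2 32.8]
 [10.9 -2. ]]
theta 1.8717251023502133
theta 1.8710902286460471
pivot [[14.08960964 40.81301193]] pin top [[16.55168604  7.3229092 ]] lip [[  1.3  31.3]
 [  3.2 -25.4]]
```

Corrected for the 0.03 rad skew that the lip edge shows in the same view, the latch reads about 1.90 rad, which is on its stop. The fingers are clear, so I'm handing in.

```bash
python3 -c "
from station import job
print(job.sign_off())"
```

```text
the job is handed in; nothing more can be done
None
```

The spacer is seated in the smaller blue nest with the latch closed over its back, and I handed the job in at about 29 s of the 72 s allowed. The hand-in gave no verdict.

**What I did:** I pressed the spacer against the fence from its +y side (7.5 N). I then pushed it from behind along the fence, over the lip and under the hold-downs to the end stop. The push settled at 5–6 N at first. I raised it to 7–9 N and held it there for more than 1 s. I then pinched the latch pin, swung it round to its stop, let go and backed clear.

**Last checks:**
- **Spacer:** in the wrist view it was flat and square, with its nose at nest x 63.9 and its back at 3.6. I measured this with the push on and did not re-measure after the latch closed. The later pictures still show it in place.
- **Latch:** it read 1.87 rad, or about 1.90 after correcting for a 0.03 rad skew seen in the lip edge. The force at the pin rose to 5–6 N at the end, above the 2–3 N it takes to turn, as expected at the stop.
- **Bystanders:** I never went near them.

**Disagreements:**
- Measured heights read 1–5 mm low: 60 mm against 64 for the pin top, and 37 against 42.5 for the pivot bolt head.
- During the final push there was also a 4–6 N vertical force on the fingers. I put it down to friction against the spacer's back. The total on the fingers by the wrist sensor was about 10 N at the readings.

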